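# Clamp the carved woodblock with the draw latch

### The job

The carved woodblock lies loose in the clamp bed. Swing the latch's brass wire loop over so that it hooks behind the catch on the sliding jaw, then press the red-ended lever right over and fully down past centre, so that the jaw is drawn up tight on the block and stays locked. Leave the block lying in the bed, leave everything else on the table where it is, and let go.

Things in the scene. Friction and masses are not known exactly. Their poses are not given: they have to be found in the camera images.
- latch_pivot (a point): Lever's hinge axis on the fixed clamp bed, 44 mm above the table. Axes of the bed: z up, y along the latch towards the catch, x across it (the hinge axis) towards the woodblock. The bed, a plywood board 20 mm thick, reaches x -55..+225, y -145..+165 mm from here; it never moves in a run, but its place and yaw differ each time.
- lever (a joint): Lever angle, rad: 0 = closed, flat and level towards -y of latch_pivot, at its stop; 1.57 = upright; more = leaning to the catch; max 1.95. Starts about upright; stiff, stays where left (about 1 N at the tip moves it). With the loop hooked it is pushed over to -y and down (a few newtons at the tip); near 0.25 rad it passes centre, then the loop's tension holds it shut.
- lever_tip (a point): Free end of the lever, 120 mm from latch_pivot, mid-width and mid-thickness. The lever is a flat steel bar 26 mm wide (across the latch), 6 mm thick, its last 50 mm red plastic. The loop's pivot is carried on the lever, 34 mm from latch_pivot towards the tip and 10 mm off its underside (the side away from the catch when upright).
- bail (a joint): Angle of the brass wire loop on the lever, rad: 0 = folded along the lever, grows as it swings towards the catch. lever + bail = the loop's angle from the -y direction of latch_pivot (1.57 = straight up, 3.14 = level towards the catch). Light friction keeps it standing within about 0.5 rad of vertical; tipped further it falls by its own weight.
- bail_bar (a point): Middle of the loop's cross bar, 116 mm from the loop's pivot. The loop is a U of 6 mm brass wire: bar 50 mm long across the latch, 44 mm clear between its legs, so it passes around the lever. With the lever at 1.45 rad or more the loop, tipped over, lands beyond the catch; below 1.3 rad it falls short. Pushing the lever over then slides the bar back under the lip.
- catch (a point): Where the bar's middle sits when hooked on the jaw's steel catch; axes as latch_pivot's, same height, 90 mm to +y of it at the start. The catch: upright 26 mm wide, its +y face 3 mm to -y of this point; a lip above (underside +7, top +11 mm) reaches 4 mm to +y. A plate 8 mm below runs 66 mm to +y. Hooked = beyond the upright, below the lip. Gives up to 12 mm to -y at 7 N/mm.
- jaw: Aluminium clamp jaw that carries the catch; slides along the bed's y, with a little friction, towards the fence (-y). Its clamping bar is 165 mm long (across), 23 mm high, its face 89 mm to +y of the jaw's origin, which starts below latch_pivot at table height. The wooden fence's face is 95 mm to -y of latch_pivot.
- block: Carved woodblock, 150 (across) x 180 (along the latch) x 18 mm, with grey-blue and brown strips on top, lying loose on the bed between fence and jaw with about 4 mm of play. Origin: centre of its underside. The jaw clamps it; it need not be handled.
- brayer: Bystander: black roller, 200 mm long, on its stand with a wooden handle, about 100 mm high. Origin: under the roller's middle.
- ink_tin: Bystander: blue tin, 84 mm diameter, 85 mm high, origin under its centre.
- jar: Bystander: jar with orange cap, 72 mm diameter, 110 mm high, origin under its centre.
- spare_block: Bystander: blank light wooden block, 160 x 200 x 18 mm, origin under its centre.
- knife1: Bystander: ink knife with yellow handle, 220 mm, lying on the glass slab to the robot's left.
- knife2: Bystander: second ink knife like the first.
- baren: Bystander: round dark wooden baren (rubbing pad) with a knob, 124 mm diameter, 46 mm high.

How it is judged:
By the outcome, as a careful person would: the job done as asked, in the order asked, and still so for the second after the job is handed in, with the robot touching nothing.
It also fails if it takes over 42 s, if anything falls off the work surface, if the arm or the gripper's body presses on something with over 40 N, if the wrist force passes 120 N, or if a joint passes its speed limit or range.

### The arm

A 6-joint arm with a two-finger parallel gripper is mounted at the origin on the work surface. World frame = base frame: x ahead of the robot, y to its left, z up, the work surface at z = 0. Lengths are in mm, angles in rad, forces in N, time in s.
With the tool pointing down it reaches from about 275 to 850 mm from the base axis. Payload 19 kg.
Tool frame: the origin (TCP) lies between the finger pads; the fingertips stand 22 mm ahead of it and the grasp point (between the pads) lies 3 mm ahead of it; z points along the fingers, y is the line along which they close (so a half turn about z gives the same grasp; the last joint's range is limited). The gripper opens to 85 mm and grips with 20 to 120 N. Pads are 22 mm wide; open, the fingers measure 114 mm over their backs; the gripper's body (76 mm by 85 mm) begins 54 mm behind the grasp point. The pads swing forward as they close: fully open they stand 13 mm farther back than shut.
Start: joints at [-1.272, 0.15, 1.437, -0, 1.554, -0.134], TCP at [241.135, -521.964, 253.267] pointing down, gripper open.
Joint ranges: [-2.8, 2.8], [-0.68, 2.1], [0.12, 2.68], [-1.39, 4.53], [0.16, 2.79], [-2.81, 2.81]. Speed limits (rad/s): [1.89, 1.89, 2.22, 3.01, 3.01, 3.01].

### API

Orientations are given as a unit quaternion [x, y, z, w].
In Python, from station import robot gives the robot as it stands. The module is installed in compiled form; this text tells all that it offers.
- The arm moves only by the shell command python3 -m handwheel 'ROWS' [FORCE]. ROWS is JSON, a list of rows, each an object with "jaw": the opening in per cent of the stroke, from 0 (shut) to 100 (fully open); "delta_pos": the shift along the tool's x, y, z in mm, a list of three; "yaw": the turn about the tool's z in rad. A call has 1 to 10 rows; each row is the pose to reach, as a shift and turn from the pose commanded when the call began, along the tool's axes at that moment; what a row does not reach only later rows make up. A row lasts 1/8 s, in which the tool goes at most 62.5 mm and 10.7 degrees, less where a joint would pass 70% of its speed; a pose out of reach is approached as far as the arm can. A call with a gripper value outside its range is refused whole. The fingers move at their own pace and stop on an object; FORCE is the grip in N (left out, the last holds). Time passes only in rows, so rows that repeat a pose let the fingers close. It gives the time, the measured TCP pose, the force, the opening and the grip force at its end, in the units of the state.
- robot.observe(): the state, without advancing time (a new reading comes with each control period).
- robot.get_image(name): name is "scene" or "top" or "wrist"; returns a dict with "image" (480x640x3 uint8, red, green, blue), "camera_matrix" (3x3 intrinsics, pixels), "camera_from_world" (4x4, takes a point from world to camera coordinates). Camera axes: x right, y down, z forward; pixel columns grow to the right and rows downward; lengths in mm; the calibration is good to about 2 mm. A picture is of the moment at which its call begins. There is no depth.
- robot.close_job(): hands the job in; it is judged then, once.
The state is a dict: "clock": time; "joint_pos": joint angles; "dq": joint speeds; "joint_efforts": joint torques, N m; "tcp_pos": TCP position; "eef_rot": TCP orientation; "force": force on the tool from outside, world axes, zero at the start; "torque": the same for the moment, N m; "finger_gap": finger opening in mm; "grasp_force": force on a finger pad.
Only numpy, scipy, OpenCV 4.12 (cv2) and the standard library are available. Lean on these libraries where they do the work, as an engineer would, in place of code of your own. Each camera call takes 0.05 s, during which the arm holds its last target. There are 200 camera calls.

## Working session

There is one attempt and no reset: what is moved stays moved. The work goes in short steps, Python scripts to look and compute and a shell command to move; the robot and the scene stay as the last step left them, time stands still between calls to the robot, and variables do not carry over. Pictures are saved under pics/ and viewed, at most 10 in all, crops included, and the job is handed in when it is done.

```bash
mkdir -p pics
python3 - <<'E'
from station import robot
import cv2,pickle
d={}
for n in("scene","top"):
    d[n]=robot.get_image(n); cv2.imwrite(f"pics/{n}0.png",d[n]["image"][:,:,::-1])
pickle.dump(d,open("d0.pkl","wb"))
s=robot.observe();print(s["tcp_pos"],s["eef_rot"],s["force"],s["clock"])
E
```

```text
[ 241.0850746  -521.81329835  252.76306333] [ 9.76677561e-01  2.14710660e-01 -4.90624219e-05 -5.21216259e-04] [-0.85343365 -0.04585204 -0.88513176] 0.1
```

View pics/top0.png

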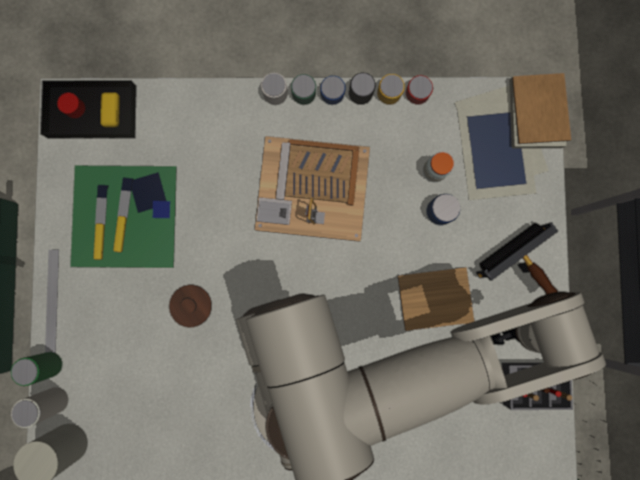

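View pics/scene0.png

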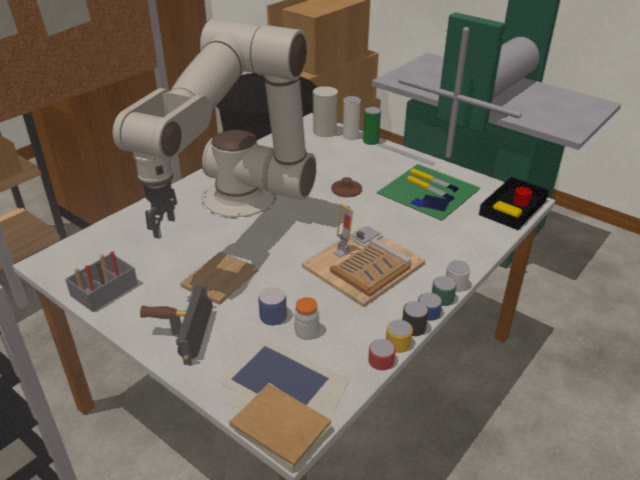

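Top view: bed corners near (264,137), (370,146), (361,241), (255,231); latch near (308,211), catch at the left near (285,211). So the bed's +y is image left and its +x image up.

```bash
cat > h.py <<'E'
import numpy as np,cv2
from scipy.optimize import least_squares
def proj(c,P):
    P=np.atleast_2d(P); q=(c["camera_from_world"]@np.c_[P,np.ones(len(P))].T)[:3]
    q=c["camera_matrix"]@q; return (q[:2]/q[2]).T
def ray(c,uv,z):
    T=c["camera_from_world"];R=T[:3,:3];o=-R.T@T[:3,3]
    d=R.T@np.linalg.inv(c["camera_matrix"])@np.array([*uv,1.]); return o+d*(z-o[2])/d[2]
def bed(pose,P):
    x,y,a=pose;P=np.atleast_2d(np.array(P,float));c,s=np.cos(a),np.sin(a)
    return np.c_[x+c*P[:,0]-s*P[:,1],y+s*P[:,0]+c*P[:,1],P[:,2]+44]
E
python3 - <<'E'
from h import *
import pickle
d=pickle.load(open("d0.pkl","rb"))
t=d["top"];uv=np.array([(264,137),(370,146),(361,241),(255,231)])
C=[(225,165,-24),(225,-145,-24),(-55,-145,-24),(-55,165,-24)]
W=np.array([ray(t,u,20) for u in uv]);print(W.round(), np.linalg.norm(W-np.roll(W,1,0),axis=1))
r=least_squares(lambda p:(proj(t,bed(p,C))-uv).ravel(),[*W.mean(0)[:2]-[85,10],0]);p=r.x
print(p,r.fun.round(1)); np.save("pose.npy",p)
def lev(th,x=0,r=120): return (x,-r*np.cos(th),r*np.sin(th))
print(proj(d["scene"],bed(p,[lev(1.57),(0,0,0),(0,90,0)])),proj(t,bed(p,[lev(1.57),(0,0,0),(0,90,0)])))
a=cv2.resize(t["image"][125:250,245:380],None,fx=4.4,fy=4.4,interpolation=2)[:,:,::-1]
cv2.imwrite("pics/c1.png",a)
b=cv2.resize(d["scene"]["image"][190:310,295:435],None,fx=5,fy=5,interpolation=2)[:,:,::-1]
cv2.imwrite("pics/c2.png",b)
E
```

```text
[[ 777.  108.   20.]
 [ 749. -202.   20.]
 [ 470. -173.   20.]
 [ 500.  133.   20.]] [278.04576294 311.86877636 280.67444465 307.70966599]
[ 5.38310129e+02 -3.51956358e+01 -9.55719866e-02] [ 0.3 -0.4 -0.4  0.2  0.5  0.  -0.3  0.2]
[[343.42013689 216.04147176]
 [342.4843358  245.3015013 ]
 [360.09453835 234.33803018]] [[313.43052162 211.10689864]
 [313.26835462 216.59797842]
 [281.91368149 213.72316984]]
```

View pics/c1.png

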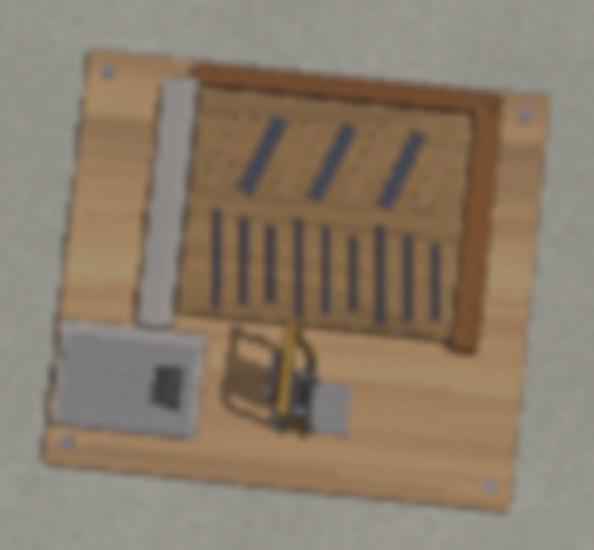

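View pics/c2.png

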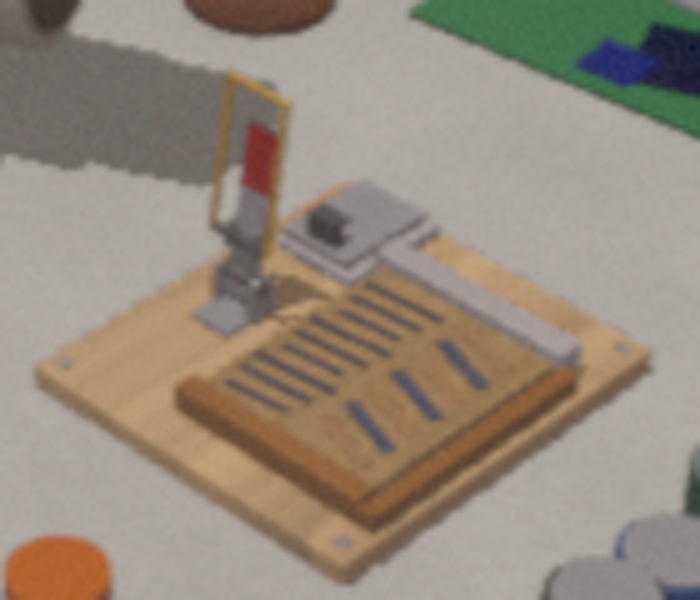

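The crops show the lever upright with the red tip at about scene (347,216), and the loop standing with its bar ends at scene (341,205) and (353,211). From the top the bar runs (312,199)–(309,220). Next I fit the lever and loop angles.

Run:
```python
from h import *
import pickle
d=pickle.load(open("d0.pkl","rb"));p=np.load("pose.npy")
def pts(l,b):
    g=l+b; u=np.array([-np.cos(l),np.sin(l)]); n=np.array([-u[1],u[0]])  # n: -y side when upright
    if n[0]>0 and l>1: n=-n
    piv=34*u+10*n; bar=piv+116*np.array([-np.cos(g),np.sin(g)])
    return bed(p,[(0,*(120*u)),(-25,*bar),(25,*bar)]),piv,bar
S=np.array([(347.4,215.3),(341,204.8),(352.8,210.8)]);T=np.array([(309.3,220.5),(311.7,199.3)])
f=lambda v:np.r_[(proj(d["scene"],pts(*v)[0])-S).ravel(),(proj(d["top"],pts(*v)[0][1:])-T).ravel()]
r=least_squares(f,[1.6,0.1]);print(r.x,r.fun.round(1),pts(*r.x)[1:])
bz=pts(*r.x)[2]
for name,y,z in(("pre",bz[0]-35,170),("a",bz[0]-35,172)):
    w=bed(p,[(0,y,0)])[0];tcp=np.array([w[0],w[1],z+22]);dlt=tcp-[241.135,-521.964,253.267]
    a=.433;print(name,tcp,[dlt@[np.cos(a),np.sin(a),0],dlt@[np.sin(a),-np.cos(a),0],-dlt[2]])
```

```text
[ 1.7106944  -0.01715511] [-0.5 -1.  -1.  -0.5 -1.6 -0.5 -0.2 -1.7 -0.8  0.5] (array([-5.16126801, 35.06224911]), array([  9.04119011, 150.1895273 ]))
pre [535.83296863 -61.03598195 192.        ] [np.float64(460.9040717244692), np.float64(-294.73541898450276), np.float64(61.266999999999996)]
a [535.83296863 -61.03598195 194.        ] [np.float64(460.9040717244692), np.float64(-294.73541898450276), np.float64(59.266999999999996)]
```

```bash
python3 -m handwheel '[{"jaw":0,"delta_pos":[50,-31,0],"yaw":0.1},{"jaw":0,"delta_pos":[100,-61,0],"yaw":0.25},{"jaw":0,"delta_pos":[150,-92,0],"yaw":0.4},{"jaw":0,"delta_pos":[200,-123,0],"yaw":0.53},{"jaw":0,"delta_pos":[250,-154,0],"yaw":0.53},{"jaw":0,"delta_pos":[300,-184,5],"yaw":0.53},{"jaw":0,"delta_pos":[350,-215,10],"yaw":0.53},{"jaw":0,"delta_pos":[400,-246,15],"yaw":0.53},{"jaw":0,"delta_pos":[451,-277,20],"yaw":0.53},{"jaw":0,"delta_pos":[451,-277,20],"yaw":0.53}]'
python3 - <<'E'
from station import robot
import cv2,numpy as np,pickle
from h import *
s=robot.observe();print(s["tcp_pos"],s["eef_rot"],s["clock"],s["force"])
p=np.load("pose.npy");d={n:robot.get_image(n) for n in("scene","wrist")}
pickle.dump(d,open("d1.pkl","wb"))
a=cv2.resize(d["scene"]["image"][150:300,290:430],None,fx=4,fy=4)[:,:,::-1]
b=cv2.resize(d["wrist"]["image"],(240,180))[:,:,::-1]
b=cv2.copyMakeBorder(b,0,420,0,0,0);cv2.imwrite("pics/m1.png",np.hstack([a,b]))
E
```

```text
clock: 1.35
tcp_pos: [535.4, -78.1, 232.3]
eef_rot: [0.999, -0.046, -0.001, -0.001]
force: [-0.2, -0.7, -0.8]
finger_gap: -0.2
grasp_force: 0.0
[535.44680239 -78.07624471 232.27878661] [ 9.98924749e-01 -4.63523191e-02 -7.18514738e-04 -5.39546410e-04] 1.35 [-0.22658113 -0.74067401 -0.81208828]
```

View pics/m1.png

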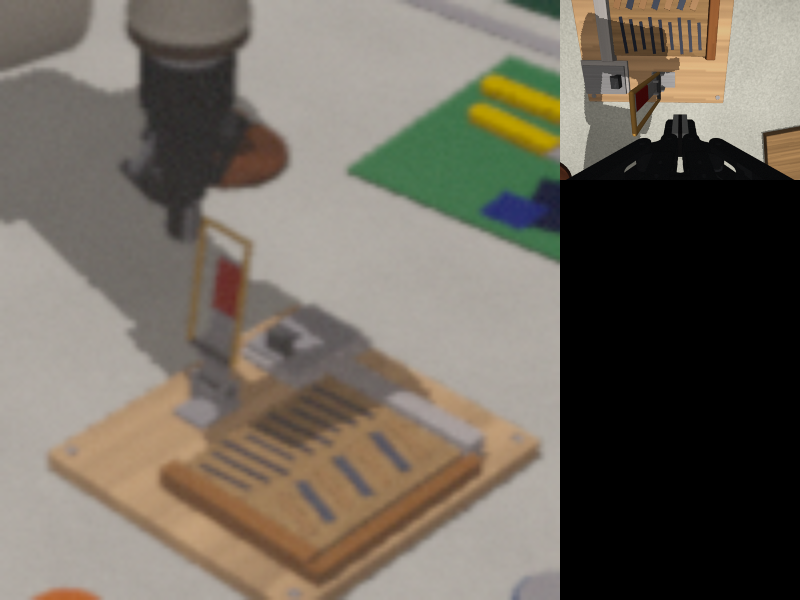

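Fingers shut, about 35 mm to the robot-right of the bar, tip (182,235 in the crop) above the bar (228,230). Going down and sweeping the bar towards the catch.

```bash
python3 -m handwheel '[{"jaw":0,"delta_pos":[0,0,20],"yaw":0},{"jaw":0,"delta_pos":[0,0,37],"yaw":0},{"jaw":0,"delta_pos":[0,-12,37],"yaw":0},{"jaw":0,"delta_pos":[0,-24,37],"yaw":0},{"jaw":0,"delta_pos":[0,-34,37],"yaw":0},{"jaw":0,"delta_pos":[0,-44,37],"yaw":0},{"jaw":0,"delta_pos":[0,-54,37],"yaw":0},{"jaw":0,"delta_pos":[0,-64,37],"yaw":0},{"jaw":0,"delta_pos":[0,-74,37],"yaw":0},{"jaw":0,"delta_pos":[0,-84,37],"yaw":0}]'
python3 -m handwheel '[{"jaw":0,"delta_pos":[0,-8,0],"yaw":0},{"jaw":0,"delta_pos":[0,-14,0],"yaw":0},{"jaw":0,"delta_pos":[0,-14,0],"yaw":0},{"jaw":0,"delta_pos":[0,-14,-20],"yaw":0},{"jaw":0,"delta_pos":[0,-14,-40],"yaw":0}]'
python3 - <<'E'
from station import robot
import cv2,numpy as np,pickle
d={n:robot.get_image(n) for n in("scene","top","wrist")}
pickle.dump(d,open("d2.pkl","wb"))
a=cv2.resize(d["scene"]["image"][170:290,310:420],None,fx=4.6,fy=4.6)[:,:,::-1]
b=cv2.resize(d["wrist"]["image"],(290,218))[:,:,::-1]
c=cv2.resize(d["top"]["image"][185:250,245:335],(290,209))[:,:,::-1]
r=np.vstack([b,c]);r=cv2.copyMakeBorder(r,0,a.shape[0]-r.shape[0],0,0,0);cv2.imwrite("pics/m2.png",np.hstack([a,r]))
E
```

```text
clock: 2.7
tcp_pos: [542.6, 2.9, 196.3]
eef_rot: [0.999, -0.049, -0.0, -0.0]
force: [-0.1, 0.5, 0.2]
finger_gap: -0.0
grasp_force: 0.0
clock: 3.32
tcp_pos: [543.8, 15.9, 236.7]
eef_rot: [0.999, -0.049, -0.0, -0.0]
force: [-0.4, -0.1, 0.3]
finger_gap: -0.1
grasp_force: 0.0
```

View pics/m2.png

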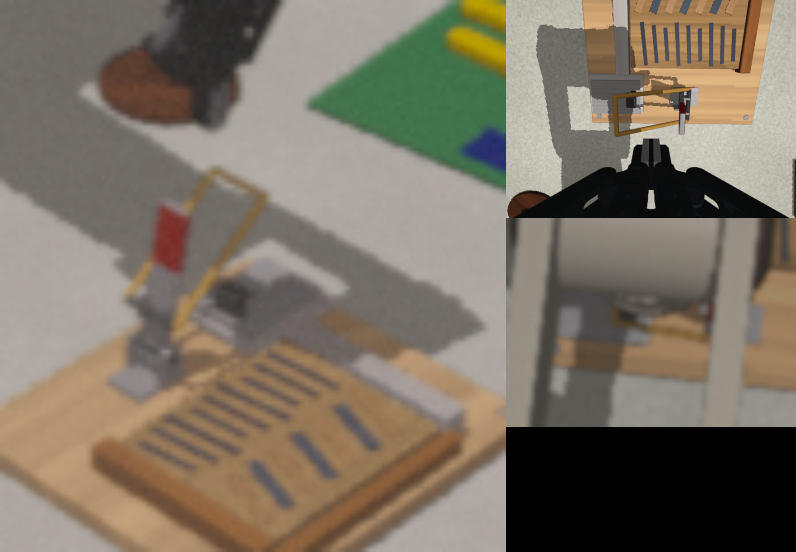

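The loop has tipped to about half a radian (bar middle at scene (362,210)) and the lever hasn't moved. Checking the loop angle.

Run:
```python
from h import *
import pickle
from station import robot
d=pickle.load(open("d2.pkl","rb"));p=np.load("pose.npy")
for g in np.arange(1.7,2.7,.1):
    b=np.array([-5-116*np.cos(g),35+116*np.sin(g)]);print(g.round(1),b.round(),proj(d["scene"],bed(p,[(0,*b)])).round(1),end="")
im=robot.get_image("scene");a=im["image"][170:290,310:420].astype(int);print("\nmotion",np.abs(a-d["scene"]["image"][170:290,310:420]).max(), robot.observe()["tcp_pos"])
for n in ["d0","d2"]:
    print(proj(d["scene"],bed(p,[(0,-120*np.cos(l),120*np.sin(l)) for l in(1.45,1.6,1.7,1.8)])).round(1));break
```

```text
1.7 [ 10. 150.] [[345.8 207.2]]1.8 [ 21. 148.] [[348.1 206.4]]1.9 [ 33. 145.] [[350.4 205.9]]2.0 [ 43. 140.] [[352.5 205.7]]2.1 [ 54. 135.] [[354.5 205.9]]2.2 [ 63. 129.] [[356.4 206.3]]2.3 [ 72. 122.] [[358.1 207.1]]2.4 [ 81. 113.] [[359.7 208.2]]2.5 [ 88. 104.] [[361.  209.5]]2.6 [94. 95.] [[362.1 211.2]]2.7 [100.  85.] [[363.1 213. ]]
motion 87 [543.85959289  15.98310431 235.94405549]
[[340.4 218. ]
 [344.2 215.6]
 [346.6 214.4]
 [349.  213.6]]
```

The loop is falling towards the catch and the lever is still near 1.7. Going straight down on the catch side of the lever, then a look.

```bash
python3 -m handwheel '[{"jaw":0,"delta_pos":[0,0,20],"yaw":0},{"jaw":0,"delta_pos":[0,0,45],"yaw":0},{"jaw":0,"delta_pos":[0,0,66],"yaw":0},{"jaw":0,"delta_pos":[0,0,66],"yaw":0}]'
python3 - <<'E'
from station import robot
import cv2,numpy as np,pickle
d={n:robot.get_image(n) for n in("scene","wrist")}
pickle.dump(d,open("d3.pkl","wb"))
a=cv2.resize(d["scene"]["image"][190:280,310:400],None,fx=5,fy=5,interpolation=2)[:,:,::-1]
b=cv2.resize(d["wrist"]["image"][150:350,180:440],None,fx=1.3,fy=1.3)[:,:,::-1]
b=cv2.copyMakeBorder(b,0,a.shape[0]-b.shape[0],0,0,0);cv2.imwrite("pics/m3.png",np.hstack([a,b]))
E
```

```text
clock: 4.03
tcp_pos: [542.9, 16.2, 168.2]
eef_rot: [0.999, -0.049, -0.002, -0.0]
force: [-0.1, -0.4, 0.8]
finger_gap: 0.2
grasp_force: 0.0
```

View pics/m3.png

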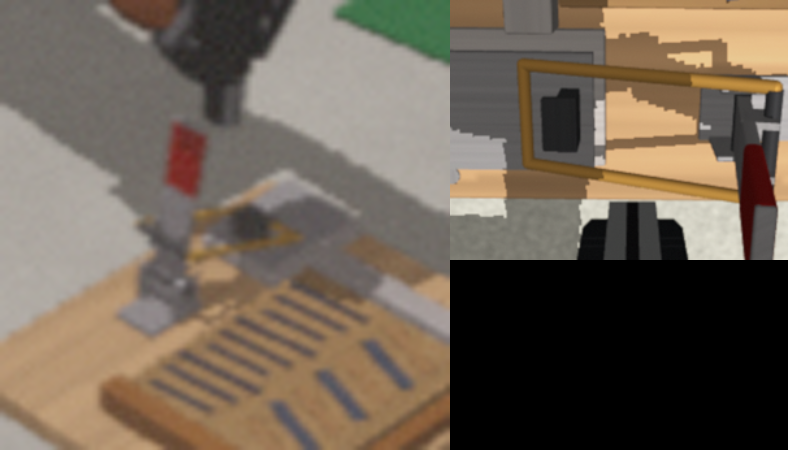

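The loop lies around the catch with its bar on the plate beyond it (wrist crop: bar x≈525, catch x≈560, lever at 755). Now pushing the lever over to about 1.0 rad and checking the hook.

```bash
python3 -m handwheel '[{"jaw":0,"delta_pos":[0,15,0],"yaw":0},{"jaw":0,"delta_pos":[0,30,-1],"yaw":0},{"jaw":0,"delta_pos":[0,42,-2],"yaw":0},{"jaw":0,"delta_pos":[0,52,-2],"yaw":0},{"jaw":0,"delta_pos":[0,62,0],"yaw":0},{"jaw":0,"delta_pos":[0,72,3],"yaw":0},{"jaw":0,"delta_pos":[0,82,7],"yaw":0},{"jaw":0,"delta_pos":[0,91,12],"yaw":0},{"jaw":0,"delta_pos":[0,91,12],"yaw":0}]'
python3 - <<'E'
from station import robot
import cv2,numpy as np,pickle
d={n:robot.get_image(n) for n in("scene","wrist")}
a=cv2.resize(d["scene"]["image"][190:280,310:400],None,fx=5,fy=5,interpolation=2)[:,:,::-1]
b=cv2.resize(d["wrist"]["image"][150:350,80:340],None,fx=1.3,fy=1.3)[:,:,::-1]
b=cv2.copyMakeBorder(b,0,a.shape[0]-b.shape[0],0,0,0);cv2.imwrite("pics/m4.png",np.hstack([a,b]))
E
```

```text
clock: 5.25
tcp_pos: [534.8, -74.9, 157.7]
eef_rot: [0.999, -0.049, -0.0, -0.0]
force: [-0.4, -0.4, 0.0]
finger_gap: 0.2
grasp_force: 0.0
```

View pics/m4.png

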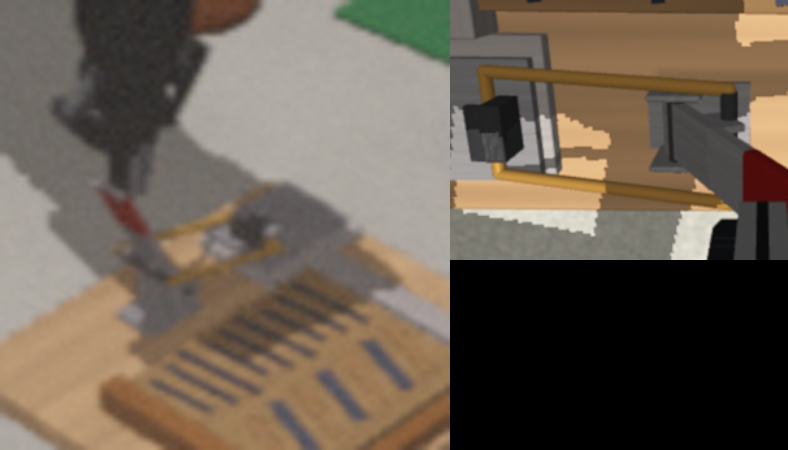

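The bar has gone under the lip and shows only on either side of the catch (490,75 and 498,170 in the wrist crop). Pressing the lever down.

```bash
python3 -m handwheel '[{"jaw":0,"delta_pos":[0,9,6],"yaw":0},{"jaw":0,"delta_pos":[0,17,13],"yaw":0},{"jaw":0,"delta_pos":[0,25,20],"yaw":0},{"jaw":0,"delta_pos":[0,31,28],"yaw":0},{"jaw":0,"delta_pos":[0,37,37],"yaw":0},{"jaw":0,"delta_pos":[0,42,46],"yaw":0},{"jaw":0,"delta_pos":[0,45,56],"yaw":0},{"jaw":0,"delta_pos":[0,48,66],"yaw":0},{"jaw":0,"delta_pos":[0,50,77],"yaw":0},{"jaw":0,"delta_pos":[0,51,85],"yaw":0}]'
python3 -m handwheel '[{"jaw":0,"delta_pos":[0,0,2],"yaw":0},{"jaw":0,"delta_pos":[0,0,4],"yaw":0},{"jaw":0,"delta_pos":[0,0,4],"yaw":0}]'
```

```text
clock: 6.6
tcp_pos: [529.9, -125.1, 72.3]
eef_rot: [0.999, -0.049, -0.0, -0.0]
force: [-0.5, 0.4, -0.7]
finger_gap: -0.1
grasp_force: 0.0
clock: 6.98
tcp_pos: [530.2, -125.0, 69.4]
eef_rot: [0.999, -0.049, 0.0, -0.0]
force: [0.2, -0.1, -0.3]
finger_gap: 0.1
grasp_force: 0.0
```

```bash
python3 -m handwheel '[{"jaw":0,"delta_pos":[0,0,1.5],"yaw":0},{"jaw":0,"delta_pos":[0,0,3],"yaw":0},{"jaw":0,"delta_pos":[0,0,3],"yaw":0}]'
python3 -m handwheel '[{"jaw":0,"delta_pos":[0,0,-30],"yaw":0},{"jaw":0,"delta_pos":[0,0,-80],"yaw":0},{"jaw":0,"delta_pos":[0,50,-120],"yaw":0},{"jaw":0,"delta_pos":[0,100,-150],"yaw":0},{"jaw":0,"delta_pos":[0,150,-160],"yaw":0},{"jaw":0,"delta_pos":[0,150,-160],"yaw":0}]'
python3 - <<'E'
from station import robot
import cv2,numpy as np
d={n:robot.get_image(n) for n in("scene","top")}
a=cv2.resize(d["scene"]["image"][200:300,305:405],None,fx=4,fy=4,interpolation=2)[:,:,::-1]
b=cv2.resize(d["top"]["image"][140:240,250:350],None,fx=4,fy=4,interpolation=2)[:,:,::-1]
cv2.imwrite("pics/m5.png",np.hstack([a,b]))
E
```

```text
clock: 7.35
tcp_pos: [530.5, -125.2, 68.4]
eef_rot: [0.999, -0.048, 0.001, 0.0]
force: [-10.5, 4.9, 28.3]
finger_gap: 0.3
grasp_force: 14.3
clock: 8.1
tcp_pos: [515.1, -277.5, 227.0]
eef_rot: [0.999, -0.05, 0.001, 0.001]
force: [0.2, 0.4, -0.6]
finger_gap: -0.3
grasp_force: 0.0
```

View pics/m5.png

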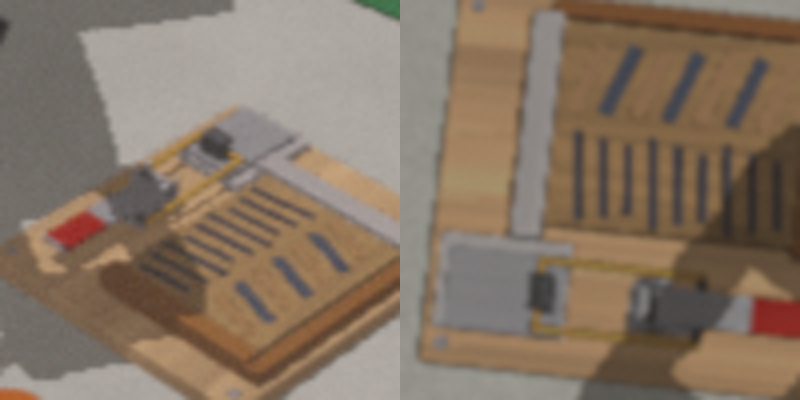

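The lever lies flat (red end at (775,318) in the top crop). The loop is hooked behind the catch (540,295), the jaw is tight on the block, and the arm is clear.

```bash
python3 -c "
from station import robot
print(robot.close_job())"
```

```text
the job is handed in; nothing more can be done
None
```

The job is handed in at about 8 s on the clock: the loop is hooked behind the catch, the lever is locked flat past centre, the last picture shows the jaw tight on the block in the bed, and the arm has let go and is clear.

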